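# Slide the loose slat of the painting stand into its notch

### The job

Get the painting stand ready for the next job: with a fingertip, push the narrower of the two loose slats along the stand's rails until it drops into the locating notch and lies fully home and level on both rails, then move clear. Only push it - do not lift or carry it - and leave the wide board, the paint tin, the brush and the wooden heart where they are.

Things in the scene. Friction and masses are not known exactly. Their poses are not given: they have to be found in the camera images.
- stand: Heavy wooden painting stand fixed to the table, 420 x 252 mm, open on top between two parallel rails (160 mm apart; the cross-pieces at its two ends reach at most 56 mm above the table). Two loose boards lie across the rails. Origin: on the table under its middle; x along the rails, y across, z up. The rails have no end stops.
- rail (a point): Middle (x = 0, y = 95 mm) of one rail, at the level of the rail tops, 90 mm above the table. The rails are 30 mm wide, centred at y = +95 and -95 mm of the stand. Outside each a lip (inner face at y = +/-114 mm, outer +/-126 mm) stands 6 mm above the rail tops and keeps the boards from leaving sideways.
- notch (a point): Middle of the stand, between the notches, at the level of their floors: 80 mm above the table; axes as the stand's. Each rail has one notch here, cut right across it: 54 mm wide along the rail (x from -27 to +27 mm), 10 mm deep.
- slat: Narrow loose slat of plain pale wood, 50 mm wide (its x, along the rails), 220 mm long (its y, across them), 18 mm thick, about 0.14 kg. Origin: centre of its underside. Starts on the rail tops, its middle 85 to 145 mm from the notch, on either side. Sliding it takes about 1 N. When home it lies 10 mm lower, top 8 mm above the rail tops, stopped by the notch's far wall.
- slat_end_a (a point): Underside of the slat near its +y end (105 mm from its middle). When more than half of the slat overhangs the notch it may tip front edge first, the rear edge rising up to 10 mm; pushed on, it drops in and levels.
- slat_end_b (a point): Underside of the slat near its -y end (105 mm from its middle).
- wide_board: The other loose board, of the same wood and lying on the rails on the other side of the notch: 80 mm wide (x), 220 mm long (y), 18 mm thick; too wide for the notch. Origin: centre of its underside. To be left alone.
- paint_tin: Closed paint tin, 72 mm across, 85 mm high, standing on the table on the stand's side away from the robot, origin at the centre of its base. To be left alone.
- brush: Paint brush, 190 mm long, lying on the table beyond the end of the stand that lies to the robot's right, roughly parallel to the slats, origin under its middle. To be left alone.
- heart: Flat wooden heart, about 140 mm across, 12 mm thick, half painted, lying on the table beyond the stand, origin on its underside. To be left alone.
Things that resemble listed ones, but are neither listed nor needed, are in the scene too. What is shaped like the slat but blue or turquoise is not meant.

How it is judged:
At the end, for the whole second after the job is handed in: The narrow slat rests in both notches: both ends within 3 mm of the notch floors, its middle within 5 mm of the notch centre along the rails and 8 mm across them, level to 0.06 rad, square to the rails to 0.08 rad, and at rest (x of slat in the frame of notch between -0.005 and 0.005 m and y of slat in the frame of notch between -0.008 and 0.008 m and z of each of slat_end_a, slat_end_b in the frame of notch below 0.003 m and z of slat in the frame of notch above -0.003 m and angle between slat's own z axis and vertical below 0.06 rad and angle between the x axis of slat and the x axis of stand, either way round below 0.08 rad and linear speed of slat below 0.01 m/s); the robot touches nothing.
It fails at once if the narrow slat was lifted off the rails (middle or an end more than 10 mm above the rail tops) (z of any of slat, slat_end_a, slat_end_b in the frame of notch above 0.02 m).
It fails at once if the wide board was moved more than 15 mm (distance of wide_board from where it was at the start of the episode above 0.015 m).
It fails at once if the paint tin was moved more than 20 mm (distance of paint_tin from where it was at the start of the episode above 0.02 m).
It fails at once if the brush was moved more than 20 mm (distance of brush from where it was at the start of the episode above 0.02 m).
It fails at once if the wooden heart was moved more than 20 mm (distance of heart from where it was at the start of the episode above 0.02 m).
It also fails if it takes over 40 s, if anything falls off the work surface, if the arm or the gripper's body presses on something with over 40 N, if the wrist force passes 120 N, or if a joint passes its speed limit or range.

### The arm

A 6-joint arm with a two-finger parallel gripper is mounted at the origin on the work surface. World frame = base frame: x ahead of the robot, y to its left, z up, the work surface at z = 0. Lengths are in m, angles in rad, forces in N, time in s.
With the tool pointing down it reaches from about 0.35 to 0.775 m from the base axis. Payload 7.3 kg.
Tool frame: the origin (TCP) lies on the mounting face of the last link; the fingertips stand 178 mm ahead of it and the grasp point (between the pads) lies 159 mm ahead of it (robot.tcp_to_tips is the distance from the TCP to the fingertips, in m); z points along the fingers, y is the direction in which the jaws open and shut (so a half turn about z gives the same grasp; the last joint's range is limited). The gripper opens to 92 mm and grips with 3 to 60 N. Pads are 19 mm wide; open, the fingers measure 130 mm over their backs; the gripper's body (75 mm by 190 mm) begins 47 mm behind the grasp point.
Start: joints at [-1.374, 0.342, 1.524, -0, 1.275, -0.146], TCP at [0.176, -0.494, 0.405] pointing down, gripper open.
Joint ranges: [-2.53, 2.53], [-0.77, 2.02], [0.04, 2.7], [-1, 4.14], [0.28, 2.66], [-3.11, 3.11]. Speed limits (rad/s): [2.57, 2.57, 3.14, 3.14, 3.14, 3.14].

### API

Orientations are given as [roll, pitch, yaw] about the fixed x, y, z axes, in that order (R = Rz(yaw) Ry(pitch) Rx(roll)).
In Python, from cell import robot, viewer gives the robot as it stands.
- The arm moves only by the shell command python3 -m creep 'ROWS' [OPENING] [FORCE]. ROWS is JSON, a list that holds one entry, the list of rows, each a list of 6 numbers: the shift along the world's x, y, z in mm, then the turn, a rotation vector about the world's x, y, z in degrees. A call has 1 to 5 rows; each row shifts and turns the pose as measured when the row begins; what a row does not reach is not made up. A row lasts 1/12 s, in which the tool goes at most 41.7 mm and 7.16 degrees, less where a joint would pass 70% of its speed; a pose out of reach is approached as far as the arm can. A call with a gripper value outside its range is refused whole. OPENING is the closure, from -1 (fully open) to 1 (shut), set as the call begins (- or left out, the last holds). The fingers move at their own pace and stop on an object; FORCE is the grip in N (left out, the last holds). Time passes only in rows, so rows that do not move let the fingers close. It gives the time, the measured TCP pose, the force and the opening at its end, in the units of the state.
- robot.observe(): the state, without advancing time (a new reading comes with each control period).
- viewer.read_camera(name): name is "scene" or "top" or "wrist"; returns the picture (400x640x3 uint8, blue, green, red); there is no depth.
- viewer.camera_model(name): a dict with "fx", "fy", "cx", "cy" (pixels), "k1" (the pictures are not rectified: a ray, as slopes to the right and down, at radius r is drawn at 1 + k1 r^2 times it, then the intrinsics apply), "pose" (4x4, takes a point from camera to world coordinates); the wrist camera has in their place "mount" (4x4, takes a point from camera to tool coordinates, whose origin is the TCP and whose axes are the flange's). Camera axes: x right, y up, looking along -z (the intrinsics and any distortion apply to the point x, -y, -z); pixel columns grow to the right and rows downward; lengths in m; the calibration is good to about 2 mm. A picture is of the moment at which its call begins: read the wrist's pose just before it. camera_model takes no time and is no camera call.
- robot.hand_in(): hands the job in, once; it reports no verdict.
The state is a dict: "time": time; "qpos": joint angles; "qvel": joint speeds; "joint_efforts": joint torques, N m; "tool_pos": TCP position; "tool_rot": TCP orientation; "contact_force": force on the tool from outside, world axes, zero at the start; "torque": the same for the moment, N m; "opening": finger opening in m.
Only numpy, scipy, OpenCV 4.12 (cv2) and the standard library are available. Lean on these libraries where they do the work, as an engineer would, in place of code of your own. Each camera call takes 0.05 s, during which the arm holds its last target. There are 200 camera calls.

## Working session

There is one attempt and no reset: what is moved stays moved. The work goes in short steps, Python scripts to look and compute and a shell command to move; the robot and the scene stay as the last step left them, time stands still between calls to the robot, and variables do not carry over. Pictures are saved under pics/ and viewed, about 8 in all and at most 12, crops included, and the job is handed in when it is done.

```bash
mkdir -p pics; cat > h.py <<'E'
import numpy as np, cv2
from cell import robot, viewer
def ray(m,u,v,pose=None):
    P=np.array(m.get("pose",pose)) if pose is None else np.array(pose)
    x=(u-m["cx"])/m["fx"]; y=(v-m["cy"])/m["fy"]
    a,b=x,y
    for _ in range(20):
        s=1+m["k1"]*(a*a+b*b); a,b=x/s,y/s
    d=P[:3,:3]@np.array([a,-b,-1.0]); return P[:3,3],d
def onz(m,u,v,z,pose=None):
    o,d=ray(m,u,v,pose); return o+d*(z-o[2])/d[2]
def proj(m,p,pose=None):
    P=np.array(m["pose"]) if pose is None else pose
    q=P[:3,:3].T@(np.array(p)-P[:3,3]); a,b=q[0]/-q[2],-q[1]/-q[2]
    s=1+m["k1"]*(a*a+b*b); return np.array([m["cx"]+m["fx"]*a*s,m["cy"]+m["fy"]*b*s])
E
python3 - <<'E'
from h import *
for n in("top","scene"):
    cv2.imwrite(f"pics/{n}0.png",viewer.read_camera(n)); print(n,viewer.camera_model(n))
s=robot.observe();print(s["time"],s["tool_pos"],s["tool_rot"],s["opening"])
E
```

```text
top {'fx': 471.69639008720407, 'fy': 471.69639008720407, 'cx': 326.00707421232863, 'cy': 196.59102185938923, 'k1': -0.10073091058016258, 'pose': array([[ 2.80848119e-03,  9.91132959e-01, -1.32844159e-01,
         4.25507630e-01],
       [-9.99927896e-01,  1.23237935e-03, -1.19450257e-02,
        -1.76162074e-02],
       [-1.16753943e-02,  1.32868128e-01,  9.91064955e-01,
         1.46176746e+00],
       [ 0.00000000e+00,  0.00000000e+00,  0.00000000e+00,
         1.00000000e+00]])}
scene {'fx': 385.95854748444475, 'fy': 385.95854748444475, 'cx': 323.07749955197426, 'cy': 196.7707252729427, 'k1': -0.02828615680183538, 'pose': array([[-0.40323329, -0.72254106,  0.56154904,  1.2081696 ],
       [ 0.91495893, -0.3076685 ,  0.26113263,  0.28971964],
       [-0.0159081 ,  0.61909168,  0.78515758,  0.96050481],
       [ 0.        ,  0.        ,  0.        ,  1.        ]])}
0.1 [ 0.17647292 -0.49433865  0.4041269 ] [-3.14025380e+00 -1.90435046e-04  3.42812062e-01] 0.09158586435523008
```

View pics/top0.png

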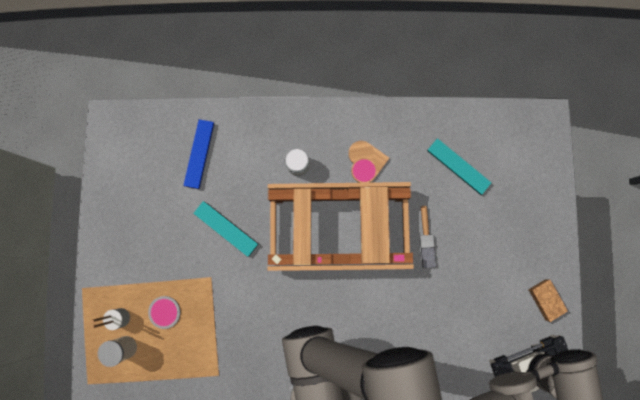

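View pics/scene0.png

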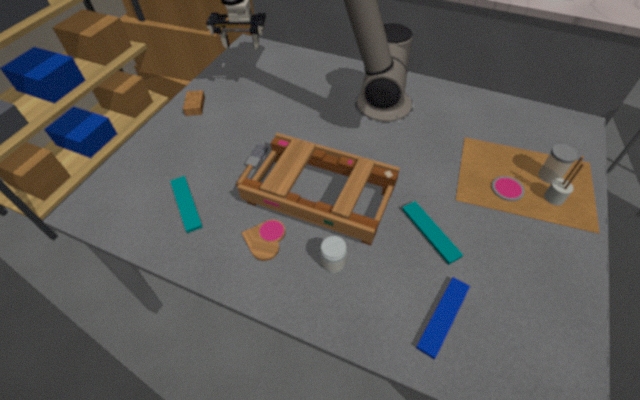

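The top view shows two pale boards across the stand: a narrow one at about (302,227) and a wide one at about (375,224). The slat-like blue piece (199,154) and the turquoise ones (226,229) and (459,167) are excluded by colour. The narrow pale board fits, so I'll confirm it in a crop.

```bash
python3 - <<'E'
from h import *
im=cv2.imread("pics/top0.png"); c=im[172:282,255:425]
cv2.imwrite("pics/crop0.png",cv2.resize(c,None,fx=4.7,fy=4.7,interpolation=cv2.INTER_CUBIC))
m=viewer.camera_model("top")
hsv=cv2.cvtColor(im,cv2.COLOR_BGR2HSV)
for r in (190,205,225,245,258): print(r,[tuple(int(x) for x in hsv[r,u]) for u in (280,302,318,340,375)])
E
```

```text
190 [(11, 155, 138), (15, 124, 195), (12, 160, 147), (12, 159, 130), (14, 121, 194)]
205 [(150, 3, 95), (15, 120, 198), (120, 5, 96), (0, 0, 93), (14, 123, 191)]
225 [(90, 3, 99), (14, 122, 198), (120, 6, 122), (135, 4, 145), (15, 125, 184)]
245 [(150, 6, 89), (14, 118, 198), (0, 0, 117), (30, 4, 141), (15, 121, 187)]
258 [(15, 83, 182), (15, 121, 198), (170, 145, 199), (11, 160, 143), (15, 120, 193)]
```

View pics/crop0.png

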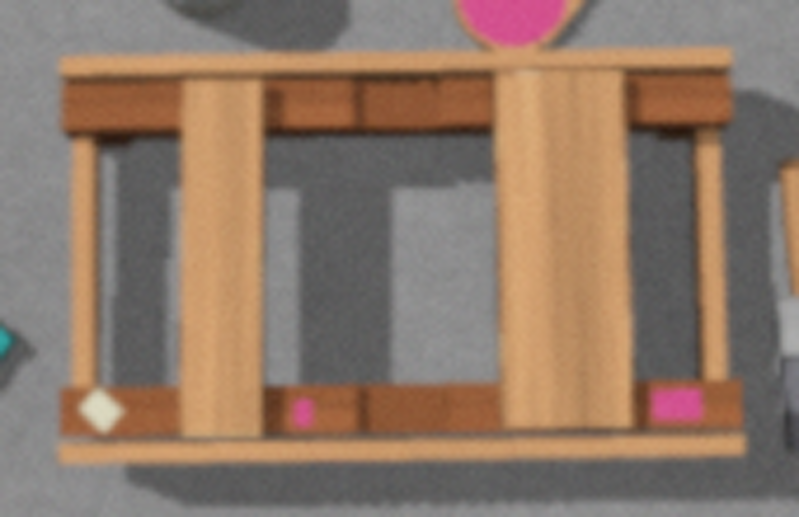

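The crop confirms it: the narrow slat spans crop x 183–265 and the wide board 498–632. The notch shows at about 358–442, between them. Next I'll work out world positions.

```bash
python3 - <<'E'
from h import *
im=cv2.imread("pics/top0.png");m=viewer.camera_model("top");hsv=cv2.cvtColor(im,cv2.COLOR_BGR2HSV)
mm=cv2.inRange(hsv,(10,90,160),(20,140,255)); 
f=lambda u,v:(255+(u+.5)/4.7-.5,172+(v+.5)/4.7-.5)
L=[onz(m,*f(*p),.096)[:2] for p in((60,57),(731,48),(745,463-8),(60,463))]
print("lip corners",np.round(L,4).tolist(),"ctr",np.mean(L,0).round(4))
ax=(L[1]-L[0])+(L[2]-L[3]); print("axis deg from -y",np.degrees(np.arctan2(ax[0],-ax[1])), np.linalg.norm(L[1]-L[0]),np.linalg.norm(L[2]-L[3]))
for n,a,b in(("slat",290,318),("wide",358,393)):
    k=mm.copy();k[:198]=0;k[252:]=0;k[:,:a]=0;k[:,b:]=0
    c=max(cv2.findContours(k,0,2)[0],key=cv2.contourArea)
    q=np.array([onz(m,*p,.108)[:2] for p in c[:,0].astype(float)],np.float32)
    print(n,cv2.minAreaRect(q))
for p in((183,85),(265,85),(265,433),(183,433)): print("slat corner",onz(m,*f(*p),.108)[:2].round(4))
for p in((498,70),(505,428)): print("wide left",onz(m,*f(*p),.108)[:2].round(4))
for p in((358,105),(442,105),(360,408)): print("notch edge",onz(m,*f(*p),.09)[:2].round(4))
E
```

```text
lip corners [[0.6465, 0.1714], [0.6527, -0.2482], [0.4007, -0.2521], [0.3949, 0.167]] ctr [ 0.5237 -0.0405]
axis deg from -y 0.8119832125829777 0.4196598823052813 0.41906232111358077
slat ((0.526402473449707, 0.0691814124584198), (0.1529984027147293, 0.049317196011543274), 0.39552852511405945)
wide ((0.526707649230957, -0.14017577469348907), (0.1541433483362198, 0.07882226258516312), 1.15641450881958)
slat corner [0.6271 0.0931]
slat corner [0.6271 0.0424]
slat corner [0.4139 0.0409]
slat corner [0.4137 0.0907]
wide left [ 0.6367 -0.1016]
wide left [ 0.4173 -0.1045]
notch edge [ 0.6172 -0.0151]
notch edge [ 0.6173 -0.0675]
notch edge [ 0.4292 -0.0166]
```

```bash
python3 -m creep '[[[25,30,0,0,0,4],[25,30,0,0,0,4],[25,30,0,0,0,4],[25,30,0,0,0,4],[25,30,0,0,0,4]]]' 1 10
python3 -m creep '[[[20,35,0,0,0,5],[20,35,0,0,0,5],[20,35,0,0,0,5],[20,35,0,0,0,5],[20,35,0,0,0,5]]]'
python3 -m creep '[[[20,35,0,0,0,5],[20,35,0,0,0,5],[20,35,0,0,0,5],[20,35,0,0,0,5],[20,35,0,0,0,5]]]'
```

```text
time: 0.52
tool_pos: [0.3001, -0.3438, 0.4012]
tool_rot: [-3.138, 0.001, 0.693]
contact_force: [1.3, -0.3, 0.6]
opening: 0.0629
time: 0.93
tool_pos: [0.4022, -0.1618, 0.4001]
tool_rot: [-3.136, 0.001, 1.148]
contact_force: [1.1, -0.5, -0.3]
opening: 0.0295
time: 1.35
tool_pos: [0.5028, 0.0208, 0.3994]
tool_rot: [-3.135, 0.001, 1.608]
contact_force: [0.7, -0.4, -0.6]
opening: 0.0004
```

```bash
python3 -m creep '[[[7,36,0,0,0,-0.6],[7,36,0,0,0,-0.7],[7,35,0,0,0,0],[0,0,-35,0,0,0],[0,0,-35,0,0,0]]]'
python3 - <<'E'
from h import *
from scipy.spatial.transform import Rotation as R
m=viewer.camera_model("wrist"); s=robot.observe(); im=viewer.read_camera("wrist")
T=np.eye(4);T[:3,:3]=R.from_euler("xyz",s["tool_rot"]).as_matrix();T[:3,3]=s["tool_pos"];P=T@np.array(m["mount"])
print(s["tool_pos"],s["tool_rot"]); np.save("P.npy",P)
for p in((.524,.0925,.108),(.524,.0425,.108),(.62,-.0155,.09),(.43,-.0155,.09)): print(p,proj(m,p,P).round(0))
cv2.imwrite("pics/wrist1.png",im)
E
```

```text
time: 1.77
tool_pos: [0.5278, 0.1418, 0.3323]
tool_rot: [3.134, -0.003, 1.598]
contact_force: [0.2, -0.5, -0.9]
opening: 0.0006
[0.52776209 0.14181915 0.33232208] [ 3.13430092e+00 -2.70562417e-03  1.59836584e+00]
(0.524, 0.0925, 0.108) [313. 284.]
(0.524, 0.0425, 0.108) [312. 340.]
(0.62, -0.0155, 0.09) [418. 379.]
(0.43, -0.0155, 0.09) [206. 376.]
```

View pics/wrist1.png

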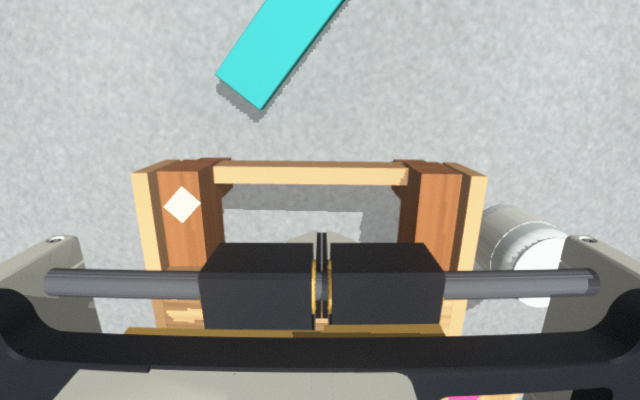

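The wrist view shows the slat's rear edge around (180,267), behind the closed fingers, as expected. The fingers are centred between the rails and clear of the slat, so I'll lower and start the push.

```bash
python3 -m creep '[[[-3,0,-35,0,0,-0.8],[0,0,-32,0,0,0],[0,0,-3,0,0,0],[0,-12,0,0,0,0],[0,-10,0,0,0,0]]]'
python3 -m creep '[[[0,-5,0,0,0,0],[0,-5,0,0,0,0],[0,-5,0,0,0,0],[0,-5,0,0,0,0],[0,-5,0,0,0,0]]]'
```

```text
time: 2.23
tool_pos: [0.5225, 0.1196, 0.2545]
tool_rot: [-3.132, -0.002, 1.587]
contact_force: [-0.2, -0.3, 0.6]
opening: 0.0007
time: 2.65
tool_pos: [0.5248, 0.0887, 0.262]
tool_rot: [3.14, -0.002, 1.582]
contact_force: [0.0, 0.1, -0.9]
opening: 0.0003
```

```bash
python3 -m creep '[[[0,-5,0,0,0,0],[0,-5,0,0,0,0],[0,-5,0,0,0,0],[0,-5,0,0,0,0],[0,-5,0,0,0,0]]]'
python3 -m creep '[[[0,-5,0,0,0,0],[0,-5,0,0,0,0],[0,-5,0,0,0,0],[0,-3,0,0,0,0],[0,0,0,0,0,0]]]'
python3 - <<'E'
from h import *
im=viewer.read_camera("top");a=im[172:282,255:425]; b=viewer.read_camera("scene")[125:245,230:405]
r=lambda c:cv2.resize(c,(700,int(700*c.shape[0]/c.shape[1]))[:2],interpolation=cv2.INTER_CUBIC)
o=np.vstack([r(a),r(b)]); cv2.imwrite("pics/mid.png",cv2.resize(o,None,fx=.63,fy=.63)); s=robot.observe();print(s["tool_pos"])
E
```

```text
time: 3.07
tool_pos: [0.5249, 0.0611, 0.2632]
tool_rot: [3.138, -0.002, 1.582]
contact_force: [0.7, 1.9, -0.4]
opening: 0.0002
time: 3.48
tool_pos: [0.5251, 0.0404, 0.2632]
tool_rot: [3.138, -0.002, 1.582]
contact_force: [0.1, 0.8, 0.1]
opening: 0.0005
[0.5250091  0.04079786 0.26313572]
```

View pics/mid.png

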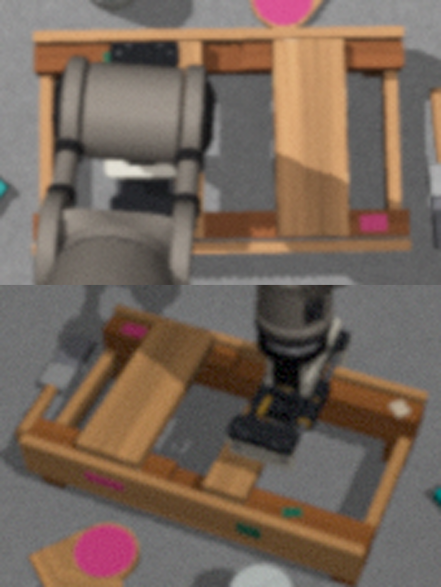

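The slat is moving and still looks square to the rails: in the scene inset its far end is at about (232,475), ahead of the gripper. I'll carry on pushing slowly.

```bash
python3 -m creep '[[[0,-4,0,0,0,0],[0,-4,0,0,0,0],[0,-4,0,0,0,0],[0,-4,0,0,0,0],[0,-4,0,0,0,0]]]'
python3 -m creep '[[[0,-4,0,0,0,0],[0,-3,0,0,0,0],[0,-3,0,0,0,0],[0,-3,0,0,0,0],[0,-2,0,0,0,0]]]'
```

```text
time: 4.0
tool_pos: [0.5249, 0.0203, 0.2631]
tool_rot: [3.138, -0.003, 1.584]
contact_force: [0.5, 1.3, 0.1]
opening: 0.0006
time: 4.42
tool_pos: [0.5248, 0.0028, 0.2629]
tool_rot: [3.138, -0.002, 1.583]
contact_force: [-0.5, 0.6, -0.5]
opening: 0.0004
```

Now small steps, watching the force for the far wall.

```bash
python3 -m creep '[[[0,-2,0,0,0,0],[0,-2,0,0,0,0],[0,-2,0,0,0,0],[0,-1,0,0,0,0],[0,-1,0,0,0,0]]]'
python3 - <<'E'
from h import *
b=viewer.read_camera("scene")[135:230,270:400]
cv2.imwrite("pics/end1.png",cv2.resize(b,None,fx=5,fy=5,interpolation=cv2.INTER_CUBIC))
E
```

```text
time: 4.83
tool_pos: [0.5247, -0.006, 0.2628]
tool_rot: [3.139, -0.003, 1.582]
contact_force: [-0.4, 8.6, 0.8]
opening: 0.0005
```

View pics/end1.png

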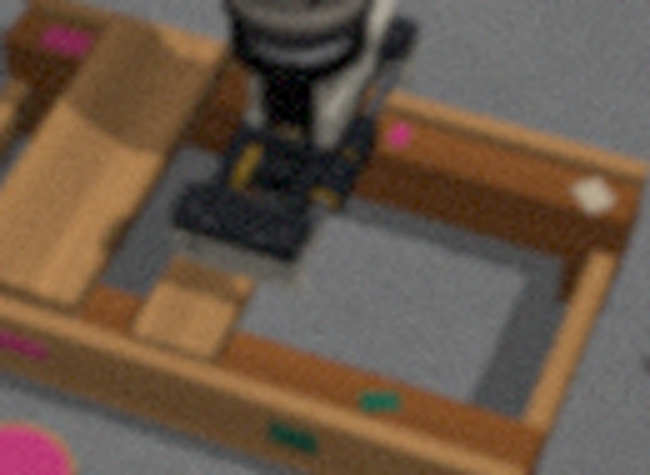

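The TCP is at the computed home position and the force has risen to 8.6 N at the far wall. The crop shows the slat's end at (195,315) sitting low in the notch. I'll back off, rise and move clear to check.

```bash
python3 -m creep '[[[0,10,0,0,0,0],[0,25,0,0,0,0],[0,5,35,0,0,0],[0,0,38,0,0,0],[0,0,38,0,0,0]]]'
python3 -m creep '[[[-10,40,5,0,0,0],[-10,40,0,0,0,0],[-10,40,0,0,0,0],[-10,40,0,0,0,0],[-10,40,0,0,0,0]]]'
python3 -m creep '[[[-10,40,0,0,0,0],[-10,40,0,0,0,0],[-10,40,0,0,0,0],[0,0,0,0,0,0],[0,0,0,0,0,0]]]'
python3 - <<'E'
from h import *
a=viewer.read_camera("top"); b=viewer.read_camera("scene"); cv2.imwrite("pics/topE.png",a); cv2.imwrite("pics/sceneE.png",b)
r=lambda c,f:cv2.resize(c,None,fx=f,fy=f,interpolation=cv2.INTER_CUBIC)
cv2.imwrite("pics/topEc.png",r(a[172:282,255:425],4.7)); cv2.imwrite("pics/sceneEc.png",r(b[125:245,230:405],4.5))
m=viewer.camera_model("top");hsv=cv2.cvtColor(a,cv2.COLOR_BGR2HSV);mm=cv2.inRange(hsv,(10,90,140),(20,140,255))
for n,u,v in(("slat",320,356),("wide",356,395)):
    k=mm.copy();k[:202]=0;k[252:]=0;k[:,:u]=0;k[:,v:]=0
    cs=cv2.findContours(k,0,2)[0]; c=max(cs,key=cv2.contourArea)
    q=np.array([onz(m,*p,.098 if n=="slat" else .108)[:2] for p in c[:,0].astype(float)],np.float32); print(n,cv2.minAreaRect(q))
E
```

```text
time: 5.3
tool_pos: [0.5221, 0.0375, 0.3686]
tool_rot: [-3.125, -0.004, 1.581]
contact_force: [0.0, -0.4, -0.1]
opening: 0.0004
time: 5.72
tool_pos: [0.4733, 0.2368, 0.3849]
tool_rot: [3.135, -0.002, 1.57]
contact_force: [0.2, -0.0, -0.7]
opening: 0.0006
time: 6.13
tool_pos: [0.4367, 0.3657, 0.3854]
tool_rot: [3.133, -0.004, 1.58]
contact_force: [-0.2, -0.1, -0.4]
opening: 0.0006
slat ((0.5214688777923584, -0.04206285625696182), (0.1420000195503235, 0.046589624136686325), 0.07190384715795517)
wide ((0.5208823084831238, -0.14059674739837646), (0.1422595977783203, 0.08104971051216125), 0.9868109226226807)
```

View pics/topEc.png

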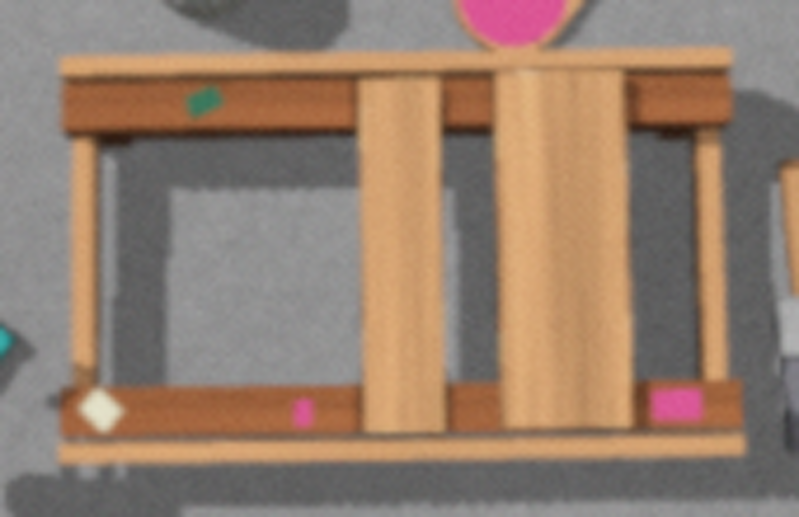

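View pics/sceneEc.png

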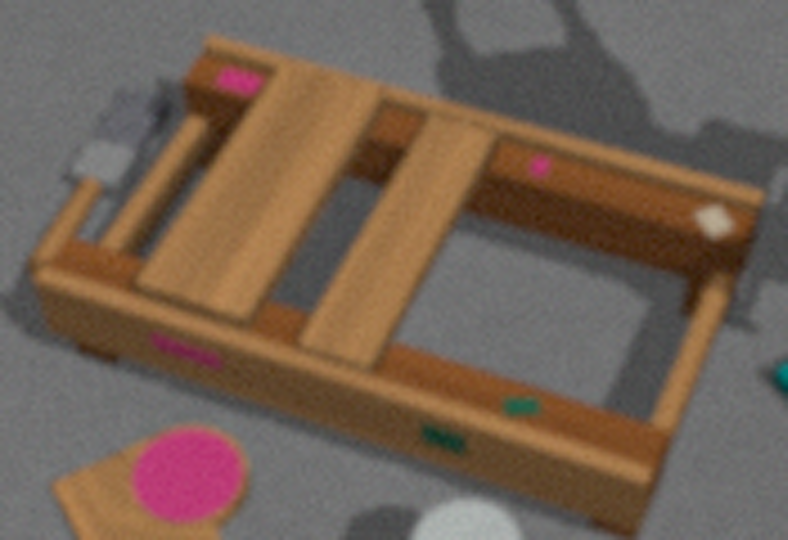

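The final views show the slat filling the notch, at crop x 360–444 against the notch's 358–442. Its top is nearly level with the lips at both ends, and the other items haven't moved. Handing in.

```bash
python3 -c "
from cell import robot
print(robot.hand_in(), robot.observe()['time'])"
```

```text
the job is handed in; nothing more can be done
the job is handed in; nothing more can be done
```

I pushed the narrow pale slat about 108 mm along the rails into the notch with the closed fingertips. It stopped at the far wall with 8.6 N on the tool. I then backed off, rose clear and handed in; the last reading, just before, was at about 6 s.

- **Slat position:** the last top view puts its middle at world y = -0.042 m, against about -0.0405 m for the notch centre. It is about 1° or less off square.
- **Seating:** both ends look sunk into the notches and level. I judged this from the two camera views and did not measure the height directly.
- **Wide board:** along the rails it measured within 0.5 mm of where it started. Across them the reading shifted 6 mm, most likely because the image window was cropped differently the second time; the crops show it in the same place.
- **Tin, brush and heart:** the parts of them visible in the crops look unchanged, but I did not measure them.
- **Robot:** it ended about 0.4 m from the slat, touching nothing, with only noise on the force reading.

No check failed, and the hand-in gives no verdict.

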